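# Reload a welding-helmet lens holder

## Task

The welding helmet's dead black cartridge is to be replaced by three glasses. Turn the holder's swing tab aside, lift the cartridge out and lay it in the steel dish; then stack the glasses flat in the holder, first the white-edged one at the bottom, then the dark green-edged one, then the blue-edged one on top, lowering each in gently rather than dropping it, and turn the tab back so that it points straight over the stack. Leave the ceramic cup and the marker pen where they are.

Things in the scene. Friction and masses are not known exactly. Their poses are not given: they have to be found in the camera images.
- lens_holder: Aluminium lens holder, fixed; place and yaw vary. Origin: bench level under the pocket centre; x along its length to the tab pivot. Base 154x84x4 mm, x -69..85. Seat top 14 mm up, 34 mm wide: parts overhang 8 mm each long side. Pocket 108x60 mm (play 6 mm at each end, 5 at each side); end walls wrap 16 mm round the corners, lips flare 3 mm outward from 30 to 36 mm height; long sides open for fingers, x -38..38.
- lens_tab (a joint): Steel swing tab on the holder, 12 mm wide, 4 thick, underside 37 mm up, vertical pivot at holder x=70, y=0 mm. Rad, -0.25 to 1.8. 0: points along holder -x over the pocket, reaching x=20 mm; growing values swing its free end towards holder +y (clockwise from above); at 1.57 it lies along +y, clear of the pocket. Starts near 0; stays where left (about 0.5 N at the knob moves it).
- tab_knob (a point): Top centre of the round red knob that stands on the tab: 10 mm diameter, 22 mm tall, from 41 mm to 63 mm above the bench, 44 mm from the pivot axis. This point is its top.
- cartridge: Dead auto-darkening cartridge: black slab 96 x 50 x 21 mm with a dark window, a violet solar strip and an orange line across one end, about 90 g. Long axis x. Origin: centre of its underside. Starts in the holder, on the seat, under the tab.
- cover_lens: White-edged clear cover lens: a flat slab 96 x 50 x 7 mm in moulded edging, long axis x, short axis y, about 45 g; the three lenses are of one size and may go in either way round. Origin: centre of its underside. Starts flat on the bench.
- shade_lens: Green-edged, almost black shade lens: a flat slab 96 x 50 x 7 mm in moulded edging, long axis x, short axis y, about 45 g; the three lenses are of one size and may go in either way round. Origin: centre of its underside. Starts flat on the bench.
- inner_lens: Blue-edged clear inner lens: a flat slab 96 x 50 x 7 mm in moulded edging, long axis x, short axis y, about 45 g; the three lenses are of one size and may go in either way round. Origin: centre of its underside. Starts flat on the bench.
- dish: Round dark steel parts dish, loose, 153 mm across the rim, 33 mm high; its flat inner floor is about 115 mm across and 13 mm above its underside, the wall slopes outward. Origin: centre of its underside. Empty at the start.
- cup: Terracotta-coloured ceramic cup, 21 mm diameter, 44 mm tall, standing upright on the bench; a bystander. Origin: centre of its underside.
- marker: Black marker pen with blue ends, 134 x 12 mm, lying on the bench; a bystander. Origin: centre of its underside; long axis y.
Things that resemble listed ones, but are neither listed nor needed, are in the scene too. Leave any orange look-alike of the cover_lens alone.

How it is judged (in metres and radians):
On the way, in this order (a step that is already met when the one before it is completed fails the run):
1. the tab is turned aside from the pocket (value of joint lens_tab above 1.1 rad), for 0.2 s.
2. the cartridge lies in the dish, released (horizontal distance between cartridge and dish below 0.035 m and z of cartridge in the frame of dish between -0.005 and 0.035 m and contact force between the fingers and cartridge below 0.1 N and linear speed of cartridge below 0.02 m/s), for 0.2 s.
3. the white-edged lens lies flat on the seat, released (horizontal distance between cover_lens and lens_holder below 0.01 m and z of cover_lens in the frame of lens_holder between 0.011 and 0.017 m and angle between the x axis of cover_lens and the x axis of lens_holder, either way round below 0.15 rad and angle between cover_lens's own z axis and vertical below 0.08 rad and contact force between the fingers and cover_lens below 0.1 N and linear speed of cover_lens below 0.02 m/s), for 0.2 s.
4. the green-edged lens lies flat on the white-edged one, released (all of step 3 and horizontal distance between shade_lens and lens_holder below 0.01 m and z of shade_lens in the frame of lens_holder between 0.018 and 0.024 m and angle between the x axis of shade_lens and the x axis of lens_holder, either way round below 0.15 rad and angle between shade_lens's own z axis and vertical below 0.08 rad and contact force between the fingers and shade_lens below 0.1 N and linear speed of shade_lens below 0.02 m/s), for 0.2 s.
5. the blue-edged lens lies flat on the green-edged one, released (all of step 4 and horizontal distance between inner_lens and lens_holder below 0.01 m and z of inner_lens in the frame of lens_holder between 0.025 and 0.031 m and angle between the x axis of inner_lens and the x axis of lens_holder, either way round below 0.15 rad and angle between inner_lens's own z axis and vertical below 0.08 rad and contact force between the fingers and inner_lens below 0.1 N and linear speed of inner_lens below 0.02 m/s), for 0.2 s.
6. the tab is turned back over the stack (value of joint lens_tab between -0.4 and 0.4 rad), for 0.2 s.
At the end, for the whole second after the job is handed in: White, green, blue lens lie flat in the pocket in that order from the bottom (centred to 10 mm, height to 3 mm, in line with the holder to 0.15 rad), tab within 0.4 rad of 0, cartridge in the dish within 35 mm of its middle; all released, at rest (all of step 2 and all of step 5 and all of step 6); the robot touches nothing.
It fails at once if the ceramic cup is shifted by more than 30 mm or knocked over (distance of cup from where it was at the start of the episode above 0.03 m or angle between cup's own z axis and vertical above 0.6 rad).
It fails at once if the marker pen is shifted by more than 30 mm (distance of marker from where it was at the start of the episode above 0.03 m).
It fails at once if the white-edged lens is dropped (falls free faster than 0.8 m/s) (linear speed of cover_lens above 0.8 m/s and contact force between the fingers and cover_lens below 0.1 N).
It fails at once if the green-edged lens is dropped (falls free faster than 0.8 m/s) (linear speed of shade_lens above 0.8 m/s and contact force between the fingers and shade_lens below 0.1 N).
It fails at once if the blue-edged lens is dropped (falls free faster than 0.8 m/s) (linear speed of inner_lens above 0.8 m/s and contact force between the fingers and inner_lens below 0.1 N).
It also fails if it takes over 128 s, if anything falls off the work surface, if the arm or the gripper's body presses on something with over 40 N, if the wrist force passes 120 N, or if a joint passes its speed limit or range.

## Robot

A 6-joint arm with a two-finger parallel gripper is mounted at the origin on a cart in front of the work surface, level with it; the furniture and walls round the work are solid. World frame = base frame: x ahead of the robot, y to its left, z up, the work surface at z = 0. Lengths are in mm, angles in rad, forces in N, time in s.
With the tool pointing down it reaches from about 350 to 775 mm from the base axis. Payload 7.3 kg.
Tool frame: the origin (TCP) lies at the very end of the fingers, on their centre line; the grasp point (between the pads) lies 19 mm behind it (bot.grip_point_offset is the distance from the TCP to the grasp point, in mm); z points along the fingers, y is the line along which they close (so a half turn about z gives the same grasp; the last joint's range is limited). The gripper opens to 92 mm and grips with 3 to 60 N. Pads are 19 mm wide; open, the fingers measure 130 mm over their backs; the gripper's body (75 mm by 190 mm) begins 47 mm behind the grasp point.
Start: joints at [1.148, 0.342, 1.524, -0, 1.275, -0.146], TCP at [143.456, 505.04, 226.741] pointing down, gripper open.
Joint ranges: [-2.53, 2.53], [-0.77, 2.02], [0.04, 2.7], [-1, 4.14], [0.28, 2.66], [-3.11, 3.11]. Speed limits (rad/s): [2.57, 2.57, 3.14, 3.14, 3.14, 3.14].

## Interface

Orientations are given as [roll, pitch, yaw] about the fixed x, y, z axes, in that order (R = Rz(yaw) Ry(pitch) Rx(roll)).
In Python, from plant import bot gives the robot as it stands. The module is installed in compiled form; this text tells all that it offers.
- The arm moves only by the shell command python3 -m jog 'ROWS' [OPENING]. ROWS is JSON, a list of rows, each a list of 6 numbers: the shift along the tool's x, y, z in mm, then the turn, a rotation vector about the tool's x, y, z in rad. In form: [[dx, dy, dz, rx, ry, rz], ...]. A call has 1 to 12 rows; each row shifts and turns the commanded pose from where the row before left it, along the tool's axes as they then stand; what a row does not reach is not made up. A row lasts 1/10 s, in which the tool goes at most 50 mm and 8.59 degrees, less where a joint would pass 70% of its speed; a pose out of reach is approached as far as the arm can. A call with a gripper value outside its range is refused whole. OPENING is the opening in per cent of the stroke, from 0 (shut) to 100 (fully open), set as the call begins (- or left out, the last holds). The fingers move at their own pace and stop on an object; the grip force is fixed at half the most. Time passes only in rows, so rows that do not move let the fingers close. It gives the time, the measured TCP pose, the force, the opening and the grip force at its end, in the units of the state.
- bot.get_obs(): the state, without advancing time (a new reading comes with each control period).
- bot.capture(name): name is "side" or "top"; returns the picture (384x512x3 uint8, red, green, blue); there is no depth.
- bot.camera_model(name): a dict with "fx", "fy", "cx", "cy" (pixels), "position" and "orientation" of the camera in the world. Camera axes: x right, y down, z forward; pixel columns grow to the right and rows downward; lengths in mm; the calibration is good to about 2 mm. A picture is of the moment at which its call begins. camera_model takes no time and is no camera call.
- bot.close_job(): hands the job in; it is judged then, once.
Trained networks look in the newest picture that a camera, given by its name, has taken for a name from the list of things; names that differ only in an ending like _2 or _b are one class to them, and where a whole thing is asked for, a point or a joint stands for the part that bears it (a point fixed in the world has none). Each returns a list of dicts, best first, with "p" (0 to 1); they miss things now and then, are a little off and sometimes report something else, mostly with a low value. They report only what shows in the picture. A call takes as long as a camera call. They do not tell look-alikes from the thing itself.
- bot.outline_of(target, camera): "mask" (384x512 bool, what is visible of it) and "pixel" ([column, row] in pixels, amid what is visible of it).
The state is a dict: "time": time; "joint_positions": joint angles; "dq": joint speeds; "tau": joint torques, N m; "tool_pos": TCP position; "tcp_rot": TCP orientation; "contact_force": force on the tool from outside, world axes, zero at the start; "moment": the same for the moment, N m; "grip_width": finger opening in mm; "finger_force": force on a finger pad.
Only numpy, scipy, OpenCV 4.12 (cv2) and the standard library are available. Lean on these libraries where they do the work, as an engineer would, in place of code of your own. Each camera call takes 0.05 s, during which the arm holds its last target. There are 200 camera calls.

## Working session

There is one attempt and no reset: what is moved stays moved. The work goes in short steps, Python scripts to look and compute and a shell command to move; the robot and the scene stay as the last step left them, time stands still between calls to the robot, and variables do not carry over. Pictures are saved under pics/ and viewed, at most 15 in all, crops included, and the job is handed in when it is done.

```bash
mkdir -p pics; python3 - <<'E'
from plant import bot
import cv2
for n in("top","side"):
    im=bot.capture(n); cv2.imwrite(f"pics/{n}0.png",cv2.cvtColor(im,cv2.COLOR_RGB2BGR))
    m=bot.camera_model(n); print(n,m)
o=bot.get_obs(); print({k:o[k] for k in("time","tool_pos","tcp_rot","grip_width")})
E
```

```text
top {'fx': 433.1991026101581, 'fy': 433.1991026101581, 'cx': 254.9852602873542, 'cy': 194.59394097156004, 'position': array([ 475.54684717,    1.55273531, 1179.66004146]), 'orientation': array([-3.03144086e+00,  1.02192239e-03, -1.55628073e+00])}
side {'fx': 448.7172790235449, 'fy': 448.7172790235449, 'cx': 254.82137994214656, 'cy': 181.4855316858566, 'position': array([600.95336368, 739.54317148, 511.06800967]), 'orientation': array([-2.09907260e+00, -6.40817104e-04,  3.12007745e+00])}
{'time': 0.1, 'tool_pos': array([143.32989469, 504.69650438, 226.10393886]), 'tcp_rot': array([-3.14022953e+00, -1.92562114e-04,  2.86476478e+00]), 'grip_width': 91.9406532437479}
```

View pics/top0.png

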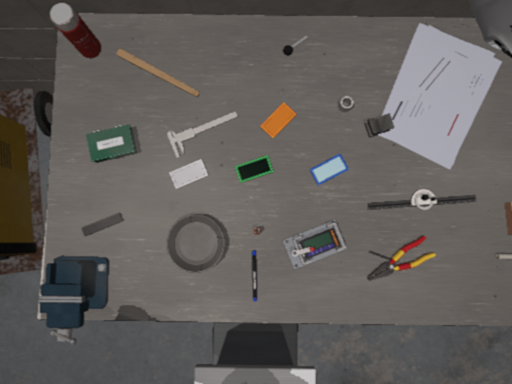

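View pics/side0.png

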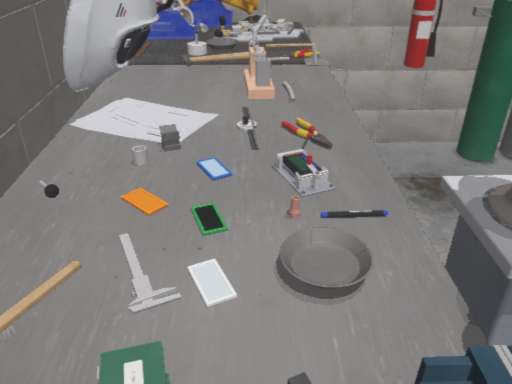

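The top view shows white lens (188,174), green (254,169), blue (329,169), holder (315,245) with its red knob around (295,251), dish (198,242), cup (258,230) and marker (254,275). The orange slab at (278,120) is the look-alike. It has an orange edge, so the white-edged slab at (188,174) is the cover_lens.

```bash
cat > h.py <<'E'
from plant import bot
import numpy as np, cv2
from scipy.spatial.transform import Rotation as R
def cam(n):
    m=bot.camera_model(n); r=R.from_euler('xyz',m['orientation']).as_matrix()
    return m,r
def pix2w(n,uv,z):
    m,r=cam(n); uv=np.atleast_2d(uv).astype(float)
    d=np.c_[(uv[:,0]-m['cx'])/m['fx'],(uv[:,1]-m['cy'])/m['fy'],np.ones(len(uv))]@r.T
    p=m['position']; return p+d*((z-p[2])/d[:,2])[:,None]
def w2pix(n,P):
    m,r=cam(n); c=(np.atleast_2d(P)-m['position'])@r
    return np.c_[m['fx']*c[:,0]/c[:,2]+m['cx'],m['fy']*c[:,1]/c[:,2]+m['cy']]
def rect(n,mask,z):
    cs,_=cv2.findContours(mask.astype(np.uint8),cv2.RETR_EXTERNAL,cv2.CHAIN_APPROX_NONE)
    c=max(cs,key=cv2.contourArea)[:,0]
    w=pix2w(n,c,z)[:,:2].astype(np.float32)
    (cx,cy),(a,b),t=cv2.minAreaRect(w)
    if a<b: a,b,t=b,a,t+90
    return np.round([cx,cy,a,b,(t+90)%180-90],1)
def tcp():
    o=bot.get_obs(); return o['tool_pos'],R.from_euler('xyz',o['tcp_rot'])
def ortho(n,x0,x1,y0,y1,z,s,im):
    # image: up=+x, left=+y ; s px/mm
    W,H=int((y1-y0)*s),int((x1-x0)*s)
    j,i=np.meshgrid(np.arange(W),np.arange(H))
    P=np.c_[(x1-i.ravel()/s),(y1-j.ravel()/s),np.full(i.size,z)]
    q=w2pix(n,P).astype(np.float32).reshape(H,W,2)
    return cv2.remap(im,q[...,0],q[...,1],cv2.INTER_CUBIC)
E
python3 - <<'E'
from h import *
im=bot.capture("top"); bot.capture("side")
zt=dict(cover_lens=7,shade_lens=7,inner_lens=7,dish=33,lens_holder=4,cartridge=35,marker=6,cup=44,tab_knob=50,lens_tab=41)
for t,z in zt.items():
    for c in("top","side"):
        for d in bot.outline_of(t,c)[:2]:
            print(t,c,round(d['p'],2),np.round(d['pixel']),d['mask'].sum(),rect(c,d['mask'],z), np.round(pix2w(c,d['pixel'],z)[0,:2]))
a=ortho("top",280,440,-230,-60,14,3.5,im)
cv2.imwrite("pics/hold.png",a[...,::-1])
E
```

```text
cover_lens top 0.84 [187. 175.] 674 [659.9 189.3  97.6  54.  -66.5] [657. 192.]
cover_lens top 0.65 [277. 118.] 605 [815.2 -55.4  96.1  49.5 -43.5] [819. -55.]
cover_lens side 0.84 [144. 200.] 715 [815.5 -50.7 106.2  55.4 -43.7] [814. -51.]
cover_lens side 0.77 [213. 285.] 1451 [661.7 192.6 104.   54.7 -65.6] [656. 202.]
shade_lens top 0.71 [252. 167.] 660 [677.7   9.8  97.4  51.8 -70.6] [682.  13.]
shade_lens side 0.69 [209. 218.] 820 [677.   13.9 106.6  52.  -71.3] [675.  17.]
shade_lens side 0.58 [354. 213.] 355 [387.8   5.9 130.3  19.9   3.5] [387.   4.]
inner_lens top 0.98 [326. 172.] 649 [ 679.7 -195.    96.4   52.8  -62.6] [ 670. -188.]
inner_lens side 0.89 [214. 168.] 449 [ 679.6 -189.6  103.6   50.1  -63.1] [ 678. -191.]
dish top 0.74 [194. 243.] 2583 [472.1 161.7 148.9 147.2  50.5] [471. 164.]
dish top 0.73 [320. 244.] 652 [ 476.2 -164.4   96.2   50.2  -67.7] [ 475. -167.]
dish side 0.62 [328. 255.] 4405 [472.1 162.6 151.  150.9 -59. ] [468. 164.]
lens_holder top 0.58 [306. 247.] 1048 [ 473.3 -156.5  153.2   83.6  -67.5] [ 466. -136.]
lens_holder side 0.95 [307. 176.] 1111 [ 470.3 -176.3  200.1  108.8  -70.3] [ 462. -151.]
cartridge top 0.98 [319. 241.] 701 [ 476.7 -165.2  100.3   52.6  -67.2] [ 481. -166.]
cartridge side 0.63 [300. 163.] 562 [ 490.6 -157.   111.2   61.9  -88.9] [ 480. -155.]
marker top 0.47 [254. 278.] 239 [387.1   3.9 131.8  14.1   2.4] [382.   3.]
marker side 0.66 [356. 212.] 410 [387.9   2.7 133.6  25.    2.2] [382.   1.]
cup side 0.57 [296. 210.] 204 [511.6  32.9  79.2  18.5  85. ] [509.  45.]
lens_tab top 0.53 [298. 248.] 83 [ 456.7 -120.5   54.5   10.   -75.3] [ 464. -109.]
lens_tab side 0.49 [312. 164.] 116 [ 458.7 -137.1   94.5   19.3  -86.7] [ 454. -140.]
```

View pics/hold.png

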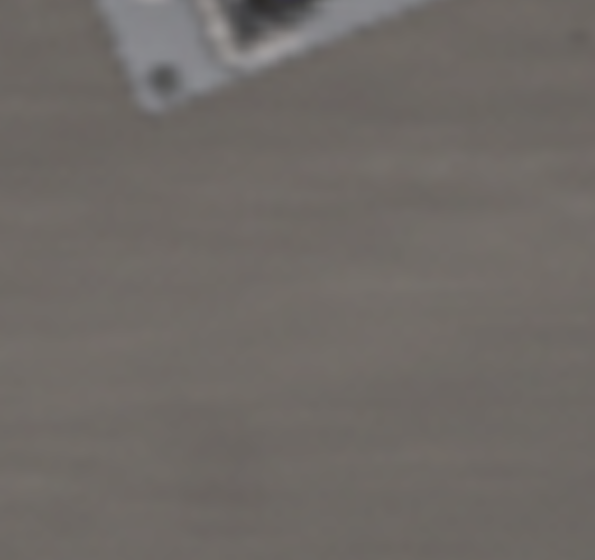

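```bash
cat >> h.py <<'E'
H=np.array([476.4,-163.9]); TH=np.deg2rad(112.5)
def h2w(x,y,z=0):
    c,s=np.cos(TH),np.sin(TH); return np.array([H[0]+c*x-s*y,H[1]+s*x+c*y,z])
def go(x,y,z,psi=None):
    p,r=tcp(); d=r.inv().apply(np.array([x,y,z])-p)
    yaw=r.as_euler('xyz')[2]
    print("from",np.round(p,1),"yaw",round(yaw,3),"tool shift",np.round(d,1),"rz",None if psi is None else round((yaw-psi+np.pi)%(2*np.pi)-np.pi,3))
E
python3 - <<'E'
from h import *
im=bot.capture("top")
s=cv2.imread("pics/top0.png")
big=cv2.resize(im[200:290,235:365],None,fx=6,fy=6,interpolation=cv2.INTER_CUBIC)
def dr(P,c):
    q=(w2pix("top",P)-[235,200]+.5)*6
    cv2.polylines(big,[q.astype(np.int32)],True,c,1)
box=lambda x0,x1,y0,y1,z:[h2w(x0,y0,z),h2w(x1,y0,z),h2w(x1,y1,z),h2w(x0,y1,z)]
dr(box(-69,85,-42,42,2),(255,0,0)); dr(box(-54,54,-30,30,30),(0,255,0)); dr(box(-48,48,-25,25,35),(255,255,0))
dr(box(21,31,-5,5,63),(255,0,255)); dr(box(20,76,-6,6,41),(0,255,255))
for z in(0,44): dr([[510+10.5*np.cos(t),-3+10.5*np.sin(t),z] for t in np.arange(0,6.3,.3)],(255,255,255))
cv2.imwrite("pics/hold2.png",big[...,::-1])
s=np.hstack([cv2.resize(im[r-30:r+30,c-32:c+32],None,fx=4,fy=4,interpolation=cv2.INTER_CUBIC) for c,r in((188,174),(278,120),(254,169))])
cv2.imwrite("pics/lens.png",s[...,::-1])
go(466.4,-139.9,120,TH)
E
```

```text
from [143.5 505.  226.8] yaw 2.865 tool shift [-486.9 -532.1  106.7] rz 0.901
```

View pics/hold2.png

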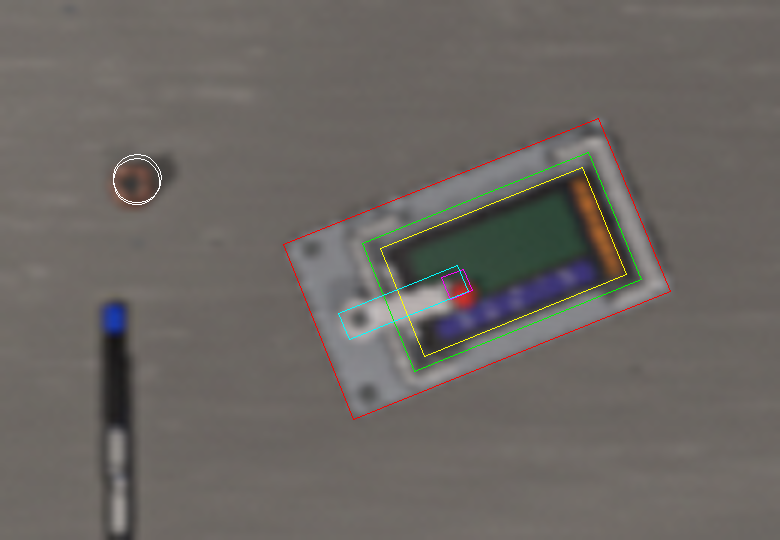

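View pics/lens.png

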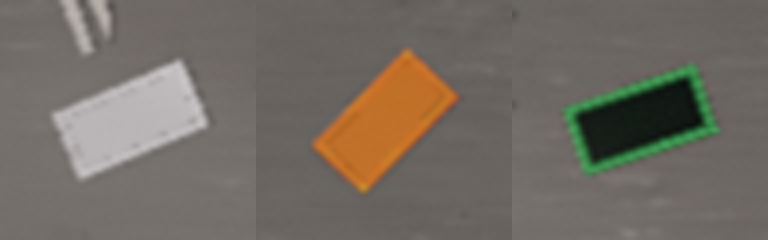

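```bash
python3 -m jog '[[0,0,0,0,0,0.13],[0,0,0,0,0,0.13],[0,0,0,0,0,0.13],[0,0,0,0,0,0.13],[0,0,0,0,0,0.13],[0,0,0,0,0,0.13],[0,0,0,0,0,0.12],[0,0,0,0,0,0]]' 30
```

```text
time: 2.05
tool_pos: [143.5, 505.0, 226.7]
tcp_rot: [3.142, -0.0, 1.964]
contact_force: [-0.2, -0.3, 0.0]
grip_width: 32.4
finger_force: 0.0
```

The overlay shows the holder and cartridge fit is good. The cup is at crop (132,182), and the knob at crop (462,294) puts the tab slightly on the + side. In the second picture the left slab has white edging (cover_lens), the middle one is the orange look-alike, and the right one is the green shade lens.

```bash
python3 - <<'E'
from h import *
for z in(52,63):
    w=pix2w("top",[235+462/6-.5,200+294/6-.5],z)[0]; d=w[:2]-h2w(70,0)[:2]
    print(w,np.hypot(*d), TH+np.pi-np.arctan2(d[1],d[0])%(2*np.pi))
print(h2w(70,0))
go(470,200,226.7)
E
python3 -m jog '[[-38,27,0,0,0,0],[-38,27,0,0,0,0],[-38,27,0,0,0,0],[-38,27,0,0,0,0],[-38,27,0,0,0,0],[-38,27,0,0,0,0],[-38,27,0,0,0,0],[-38,27,0,0,0,0],[-38,27,0,0,0,0],[-38,27,0,0,0,0],[0,0,0,0,0,0],[0,0,0,0,0,0]]'
```

```text
[ 462.2603619  -143.48496504   52.        ] 46.0284441494682 0.11432675465161601
[ 462.38996775 -142.07016391   63.        ] 44.70666962118119 0.10284295489022544
[449.61215973 -99.22843272   0.        ]
from [143.5 505.  226.7] yaw 1.964 tool shift [-406.8  184.9    0. ] rz None
time: 3.25
tool_pos: [539.1, 257.0, 226.1]
tcp_rot: [-3.141, -0.0, 1.965]
contact_force: [0.3, -0.3, -0.2]
grip_width: 27.6
finger_force: 0.0
```

```bash
python3 - <<'E'
from h import *
go(462.2,-141.6,120,TH)
E
```

```text
from [539.1 257.  226.1] yaw 1.965 tool shift [-338.5 -224.   106.2] rz 0.002
```

```bash
python3 -m jog '[[-34,-22.4,0,0,0,0],[-34,-22.4,0,0,0,0],[-34,-22.4,0,0,0,0],[-34,-22.4,0,0,0,0],[-34,-22.4,0,0,0,0],[-34,-22.4,15,0,0,0],[-34,-22.4,20,0,0,0],[-34,-22.4,20,0,0,0],[-34,-22.4,25,0,0,0],[-32.5,-22.4,26,0,0,0],[0,0,0,0,0,0.11],[0,0,0,0,0,0]]'
python3 - <<'E'
from h import *
go(462.2,-141.6,46,TH-.11)
im=bot.capture("top");im2=bot.capture("side")
a=cv2.resize(im[200:300,250:370],(480,400),interpolation=cv2.INTER_CUBIC); b=cv2.resize(im2[110:230,240:384],(480,400),interpolation=cv2.INTER_CUBIC)
cv2.imwrite("pics/k.png",np.vstack([a,b])[:600,:,::-1] if 0 else cv2.resize(np.hstack([a,b]),(800,333))[...,::-1])
E
```

```text
time: 4.45
tool_pos: [461.0, -140.3, 120.3]
tcp_rot: [-3.141, -0.001, 1.854]
contact_force: [0.3, -0.2, -0.5]
grip_width: 27.8
finger_force: 0.0
from [ 461.  -140.3  120.3] yaw 1.854 tool shift [-1.7  0.8 74.3] rz 0.001
```

View pics/k.png

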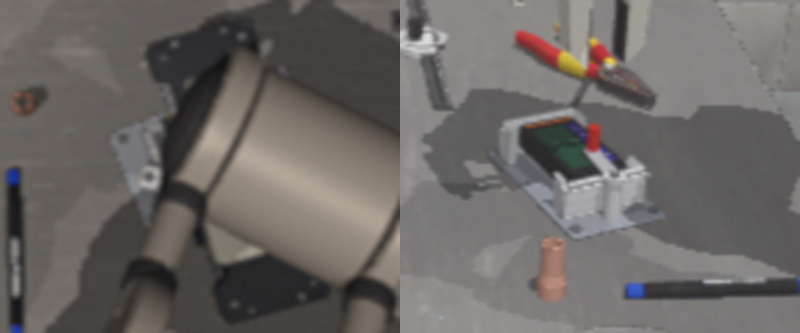

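The side view shows the two finger tips straddling the red knob, crop (594,135). I'll descend and grip it.

```bash
python3 -m jog '[[-0.8,0.4,20,0,0,0],[-0.8,0.4,20,0,0,0],[0,0,15,0,0,0],[0,0,12,0,0,0],[0,0,7,0,0,0],[0,0,0,0,0,0]]'; python3 -m jog '[[0,0,0,0,0,0],[0,0,0,0,0,0],[0,0,0,0,0,0],[0,0,0,0,0,0],[0,0,0,0,0,0],[0,0,0,0,0,0]]' 0
```

```text
time: 5.15
tool_pos: [463.0, -141.0, 46.6]
tcp_rot: [-3.141, -0.001, 1.858]
contact_force: [-0.5, -0.1, 0.7]
grip_width: 27.4
finger_force: 0.0
time: 5.75
tool_pos: [463.4, -142.3, 47.1]
tcp_rot: [3.141, 0.001, 1.855]
contact_force: [0.7, 0.2, 4.9]
grip_width: 8.8
finger_force: 30.0
```

```bash
python3 -m jog '[[0.4,-5.9,0,0,0,0.134],[0.4,-5.9,0,0,0,0.134],[0.4,-5.9,0,0,0,0.134],[0.4,-5.9,0,0,0,0.134],[0.4,-5.9,0,0,0,0.134],[0.4,-5.9,0,0,0,0.134],[0.4,-5.9,0,0,0,0.134],[0.4,-5.9,0,0,0,0.134],[0.4,-5.9,0,0,0,0.134],[0.4,-5.9,0,0,0,0.134],[0,0,0,0,0,0],[0,0,0,0,0,0]]'
python3 -m jog '[[0,0,0,0,0,0],[0,0,0,0,0,0],[0,0,0,0,0,0],[0,0,-15,0,0,0],[0,0,-25,0,0,0],[0,0,-35,0,0,0],[0,0,0,0,0,0]]' 35
python3 - <<'E'
from h import *
p,_=tcp(); d=p[:2]-h2w(70,0)[:2]; print(d,np.hypot(*d),TH+np.pi-np.arctan2(d[1],d[0])%(2*np.pi))
im2=bot.capture("side");b=cv2.resize(im2[110:230,240:384],(600,500),interpolation=cv2.INTER_CUBIC)
cv2.imwrite("pics/k2.png",b[...,::-1]); go(*h2w(0,0,120),TH)
E
```

```text
time: 6.95
tool_pos: [411.9, -121.4, 47.1]
tcp_rot: [3.142, 0.0, 0.515]
contact_force: [-1.9, -0.1, 6.2]
grip_width: 8.8
finger_force: 30.0
time: 7.65
tool_pos: [414.4, -122.4, 125.0]
tcp_rot: [3.136, -0.004, 0.515]
contact_force: [-0.4, -1.5, 0.6]
grip_width: 32.1
finger_force: 0.0
[-35.22216148 -23.18547817] 42.16831816816461 1.381332671439829
from [ 413.3 -121.9  123.2] yaw 0.515 tool shift [34.2 67.6  3.5] rz -1.449
```

View pics/k2.png

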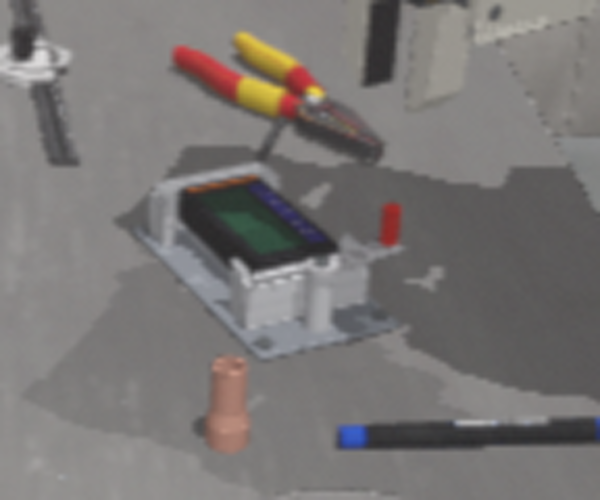

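The tab now lies aside with the knob at crop (390,225), and the pocket is clear. Next I go above the cartridge.

```bash
python3 -m jog '[[17,34,0,0,0,-0.132],[0,0,0,0,0,-0.132],[0,0,0,0,0,-0.132],[0,0,0,0,0,-0.132],[0,0,0,0,0,-0.132],[0,0,0,0,0,-0.132],[0,0,0,0,0,-0.132],[0,0,0,0,0,-0.132],[0,0,0,0,0,-0.132],[0,0,0,0,0,-0.132],[0,0,0,0,0,-0.129],[0,0,0,0,0,0]]' 100
python3 - <<'E'
from h import *
go(*h2w(0,0,20),TH)
E
```

```text
time: 8.9
tool_pos: [443.0, -142.2, 120.4]
tcp_rot: [-3.14, -0.002, 1.965]
contact_force: [0.3, 0.8, -0.1]
grip_width: 92.0
finger_force: 0.0
from [ 443.  -142.2  120.4] yaw 1.965 tool shift [-33.   22.7 100.3] rz 0.001
```

```bash
python3 -m jog '[[-16.5,11.5,0,0,0,0],[-16.5,11.5,0,0,0,0],[0,0,15,0,0,0],[0,0,20,0,0,0],[0,0,20,0,0,0],[0,0,20,0,0,0],[0,0,15,0,0,0],[0,0,10,0,0,0],[0,0,0,0,0,0]]'
python3 -m jog '[[0,0,0,0,0,0],[0,0,0,0,0,0],[0,0,0,0,0,0],[0,0,0,0,0,0],[0,0,0,0,0,0],[0,0,0,0,0,0],[0,0,0,0,0,0]]' 0
```

```text
time: 9.8
tool_pos: [476.5, -163.7, 20.1]
tcp_rot: [-3.139, -0.003, 1.962]
contact_force: [-0.1, 0.5, -0.2]
grip_width: 92.1
finger_force: 0.0
time: 10.5
tool_pos: [477.6, -164.3, 21.9]
tcp_rot: [3.141, 0.0, 1.964]
contact_force: [-0.8, -0.9, 2.7]
grip_width: 49.5
finger_force: 30.0
```

Gripped. Now I lift it and carry it to the dish at (472,162).

```bash
python3 -m jog '[[0,0,-5,0,0,0],[0,0,-10,0,0,0],[0,0,-15,0,0,0],[0,0,-20,0,0,0],[0,0,-25,0,0,0],[0,0,-25,0,0,0],[0,0,-10,0,0,0],[0,0,0,0,0,0]]'
python3 - <<'E'
from h import *
go(472.1,162.2,130)
E
```

```text
time: 11.3
tool_pos: [478.4, -164.6, 133.2]
tcp_rot: [3.139, 0.003, 1.964]
contact_force: [0.5, -0.1, -1.9]
grip_width: 49.8
finger_force: 30.0
from [ 478.4 -164.6  133.2] yaw 1.964 tool shift [304.3 119.4   2.7] rz None
```

```bash
python3 -m jog '[[15,6,0,0,0,0],[31,12.2,0,0,0,0],[35,13.7,0,0,0,0],[35,13.7,0,0,0,0],[35,13.7,0,0,0,0],[35,13.7,0,0,0,0],[35,13.7,0,0,0,0],[35,13.7,0,0,0,0],[31,12.2,0,0,0,0],[17,6.9,0,0,0,0],[0,0,0,0,0,0],[0,0,0,0,0,0]]'
python3 - <<'E'
from h import *
go(472.1,162.2,21)
bot.capture("side")
for t in ("dish","cartridge"):
  for d in bot.outline_of(t,"side")[:1]: print(t,d['p'],d['pixel'])
E
```

```text
time: 12.5
tool_pos: [470.4, 162.6, 130.6]
tcp_rot: [-3.139, -0.0, 1.965]
contact_force: [0.3, 0.0, -1.7]
grip_width: 49.8
finger_force: 30.0
from [470.4 162.6 130.6] yaw 1.965 tool shift [ -1.    1.7 109.6] rz None
dish 0.77 [325.7, 256.3]
cartridge 0.75 [340.4, 206.7]
```

```bash
python3 -m jog '[[-1,1.7,10,0,0,0],[0,0,20,0,0,0],[0,0,25,0,0,0],[0,0,22,0,0,0],[0,0,15,0,0,0],[0,0,9,0,0,0],[0,0,5,0,0,0],[0,0,3.5,0,0,0],[0,0,0,0,0,0],[0,0,0,0,0,0]]'
```

```text
time: 13.65
tool_pos: [473.9, 162.1, 22.7]
tcp_rot: [3.14, 0.0, 1.964]
contact_force: [1.4, -0.4, -2.2]
grip_width: 49.5
finger_force: 30.0
```

```bash
python3 -m jog '[[0,0,1.5,0,0,0],[0,0,0,0,0,0]]'; python3 -m jog '[[0,0,0,0,0,0],[0,0,0,0,0,0],[0,0,0,0,0,0],[0,0,0,0,0,0],[0,0,-8,0,0,0],[0,0,-15,0,0,0],[0,0,-25,0,0,0],[0,0,-30,0,0,0],[0,0,-30,0,0,0],[0,0,0,0,0,0]]' 68
python3 - <<'E'
from h import *
im=bot.capture("side");bot.capture("top")
for t in ("dish","cartridge"):
  for c in("side","top"):
   for d in bot.outline_of(t,c)[:1]: print(t,c,d['p'],d['pixel'],rect(c,d['mask'],34 if t=="cartridge" else 33))
b=cv2.resize(im[190:310,240:400],(640,480),interpolation=cv2.INTER_CUBIC)
cv2.imwrite("pics/d.png",b[...,::-1]); go(660.7,190.7,100,np.deg2rad(113.9))
E
```

```text
time: 13.85
tool_pos: [473.7, 162.2, 21.0]
tcp_rot: [3.141, 0.0, 1.964]
contact_force: [-0.1, 0.8, -1.0]
grip_width: 49.5
finger_force: 30.0
time: 14.85
tool_pos: [475.9, 162.6, 133.1]
tcp_rot: [3.133, 0.002, 1.964]
contact_force: [1.0, -0.4, 0.4]
grip_width: 62.3
finger_force: 0.0
dish side 0.57 [337.8, 246.0] [472.3 162.6 153.3 151.5  45.7]
dish top 0.56 [210.9, 238.2] [488.1 117.7 143.8  56.9  17.9]
cartridge side 0.76 [328.0, 258.1] [476.6 172.6 113.1  62.5 -67.2]
cartridge top 0.73 [207.4, 238.7] [484.9 125.3  54.7  32.5   5.4]
from [472.8 161.9 127.7] yaw 1.964 tool shift [-45.4 184.7  27.3] rz -0.024
```

View pics/d.png

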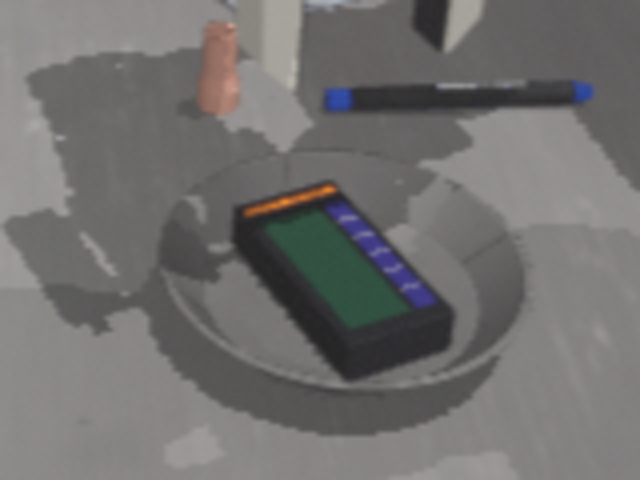

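The cartridge lies in the dish, with its middle at crop (345,280). Now the white lens.

```bash
python3 -m jog '[[-7,25,0,0,0,-0.024],[-9,37,0,0,0,0],[-9,37,0,0,0,0],[-9,37,0,0,0,0],[-9,37,27,0,0,0],[-2.4,11.7,0,0,0,0],[0,0,0,0,0,0],[0,0,0,0,0,0]]' 100
python3 - <<'E'
from h import *
im=bot.capture("top");im2=bot.capture("side")
for c in("side","top"):
   for d in bot.outline_of("cover_lens",c)[:2]: print(c,d['p'],d['pixel'],rect(c,d['mask'],7))
go(660.4,190.3,2.5,np.deg2rad(113.9))
E
```

```text
time: 15.95
tool_pos: [660.1, 194.6, 100.8]
tcp_rot: [-3.14, -0.001, 1.988]
contact_force: [0.2, 0.3, 0.0]
grip_width: 91.7
finger_force: 0.0
side 0.97 [211.8, 282.1] [660.2 193.   99.4  50.6 -66.2]
side 0.73 [133.1, 198.7] [837.3 -44.7  93.1  31.8 -66.2]
top 0.74 [277.3, 117.9] [814.9 -55.   96.   48.5 -41.9]
top 0.68 [197.1, 167.9] [674.2 161.1  51.2  35.6  23. ]
from [660.4 194.8 102.8] yaw 1.988 tool shift [ -4.   -1.9 100.3] rz 0.0
```

```bash
python3 -m jog '[[-3,-1.4,15,0,0,0],[0,0,25,0,0,0],[0,0,25,0,0,0],[0,0,18,0,0,0],[0,0,10,0,0,0],[0,0,5,0,0,0],[0,0,0,0,0,0],[0,0,0,0,0,0]]'
```

```text
time: 16.95
tool_pos: [661.4, 191.6, 4.9]
tcp_rot: [3.14, 0.0, 1.988]
contact_force: [0.5, 0.5, -0.2]
grip_width: 91.8
finger_force: 0.0
```

```bash
python3 -m jog '[[0,0,2.5,0,0,0],[0,0,0,0,0,0]]';python3 -m jog '[[0,0,0,0,0,0],[0,0,0,0,0,0],[0,0,0,0,0,0],[0,0,0,0,0,0],[0,0,0,0,0,0],[0,0,0,0,0,0],[0,0,0,0,0,0]]' 0
```

```text
time: 17.15
tool_pos: [661.0, 191.5, 1.7]
tcp_rot: [3.141, 0.0, 1.988]
contact_force: [1.4, 0.1, 0.5]
grip_width: 91.8
finger_force: 0.0
time: 17.85
tool_pos: [660.8, 191.4, 1.2]
tcp_rot: [3.142, -0.0, 1.988]
contact_force: [-0.1, -1.2, -0.1]
grip_width: 49.2
finger_force: 30.0
```

```bash
python3 -m jog '[[0,0,-5,0,0,0],[0,0,-10,0,0,0],[0,0,-15,0,0,0],[0,0,-20,0,0,0],[0,0,-25,0,0,0],[0,0,-20,0,0,0],[0,0,-10,0,0,0],[0,0,0,0,0,0],[0,0,0,0,0,0]]'
python3 - <<'E'
from h import *
bot.capture("side"); p,_=tcp(); print(p)
for d in bot.outline_of("cover_lens","side")[:2]: print(d['p'],d['pixel'],rect("side",d['mask'],p[2]+2))
go(*h2w(0,0,106),TH)
E
```

```text
time: 18.75
tool_pos: [660.4, 191.3, 105.9]
tcp_rot: [-3.141, -0.0, 1.988]
contact_force: [-0.4, -0.2, -0.7]
grip_width: 49.6
finger_force: 30.0
[660.13825145 191.28562467 105.16050428]
0.85 [213.5, 233.8] [659.5 187.4 104.3  51.6 -67.3]
0.84 [134.5, 198.1] [784.  109.   70.3  27.  -54.3]
from [660.  191.3 104.9] yaw 1.988 tool shift [-250.4 -311.7   -0.6] rz 0.024
```

```bash
python3 -m jog '[[-14,-17,0,0,0,0.024],[-24,-30,0,0,0,0],[-27,-34,0,0,0,0],[-27,-34,0,0,0,0],[-27,-34,0,0,0,0],[-27,-34,0,0,0,0],[-27,-34,0,0,0,0],[-27,-34,0,0,0,0],[-24,-30,0,0,0,0],[-16,-19,0,0,0,0],[0,0,0,0,0,0],[0,0,0,0,0,0]]'
python3 - <<'E'
from h import *
go(*h2w(0,0,60),TH)
E
```

```text
time: 20.05
tool_pos: [475.7, -145.5, 105.7]
tcp_rot: [-3.141, -0.001, 1.962]
contact_force: [-0.2, -0.4, 0.1]
grip_width: 49.4
finger_force: 30.0
from [ 475.7 -145.5  105.7] yaw 1.962 tool shift [-17.3  -6.4  45.6] rz -0.001
```

```bash
python3 -m jog '[[-8.5,-3.2,0,0,0,0],[-8.5,-3.2,10,0,0,0],[0,0,20,0,0,0],[0,0,16,0,0,0],[0,0,0,0,0,0],[0,0,0,0,0,0],[0,0,0,0,0,0]]'
python3 - <<'E'
from h import *
im=bot.capture("side"); p,_=tcp(); print(p)
for d in bot.outline_of("cover_lens","side")[:1]: print(d['p'],d['pixel'],rect("side",d['mask'],p[2]+5))
b=cv2.resize(im[110:230,240:400],(800,600),interpolation=cv2.INTER_CUBIC)
def dr(x0,x1,y0,y1,z,c):
    q=(w2pix("side",[h2w(x0,y0,z),h2w(x1,y0,z),h2w(x1,y1,z),h2w(x0,y1,z)])-[240,110]+.5)*5
    cv2.polylines(b,[q.astype(np.int32)],True,c,1)
dr(-69,85,-42,42,4,(255,0,0)); dr(-48,48,-25,25,p[2]-1.5,(255,255,0));dr(-48,48,-25,25,p[2]+5.5,(255,0,255))
cv2.imwrite("pics/w1.png",b[...,::-1]); go(*h2w(0,0,16),TH)
E
```

```text
time: 20.75
tool_pos: [477.3, -163.7, 60.7]
tcp_rot: [3.141, 0.001, 1.964]
contact_force: [0.8, 0.2, -0.5]
grip_width: 49.3
finger_force: 30.0
[ 477.254373   -163.7602219    60.85724746]
0.86 [307.3, 152.6] [ 475.7 -162.9  109.6   55.8  -70.5]
from [ 477.2 -163.8   60.9] yaw 1.964 tool shift [ 0.2 -0.9 44.9] rz 0.001
```

View pics/w1.png

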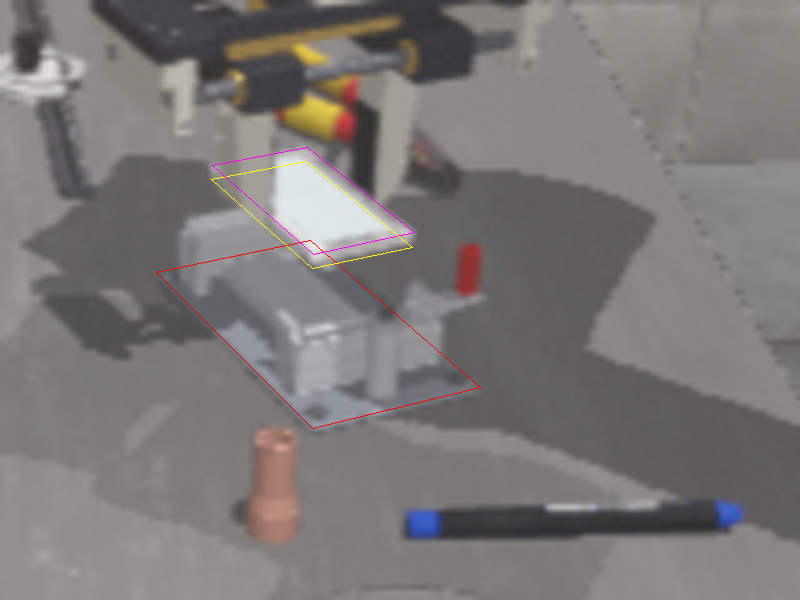

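The held white lens, crop (340,205), matches the predicted outline within about 2 mm, and the holder outline matches too. I'll lower it.

```bash
python3 -m jog '[[0,-0.9,8,0,0,0],[0,0,10,0,0,0],[0,0,8,0,0,0],[0,0,6,0,0,0],[0,0,5,0,0,0],[0,0,4,0,0,0],[0,0,2,0,0,0],[0,0,0,0,0,0],[0,0,0,0,0,0]]'
```

```text
time: 21.75
tool_pos: [475.9, -164.0, 17.3]
tcp_rot: [3.141, 0.0, 1.964]
contact_force: [-0.2, -0.4, -0.6]
grip_width: 49.4
finger_force: 30.0
```

```bash
python3 -m jog '[[0,0,1,0,0,0],[0,0,1,0,0,0],[0,0,0,0,0,0],[0,0,0,0,0,0]]'
```

```text
time: 22.15
tool_pos: [475.8, -163.9, 15.2]
tcp_rot: [3.141, -0.0, 1.964]
contact_force: [-0.3, -0.3, -0.5]
grip_width: 49.2
finger_force: 30.0
```

```bash
python3 -m jog '[[0,0,0.5,0,0,0],[0,0,0,0,0,0]]'; python3 -m jog '[[0,0,0,0,0,0],[0,0,0,0,0,0],[0,0,0,0,0,0],[0,0,0,0,0,0],[0,0,0,0,0,0],[0,0,-10,0,0,0],[0,0,-20,0,0,0],[0,0,-25,0,0,0],[0,0,-30,0,0,0],[0,0,0,0,0,0],[0,0,0,0,0,0]]' 100
python3 - <<'E'
from h import *
im=bot.capture("side")
for d in bot.outline_of("cover_lens","side")[:2]: print(d['p'],d['pixel'],rect("side",d['mask'],21))
b=cv2.resize(im[110:230,240:400],(640,480),interpolation=cv2.INTER_CUBIC)
cv2.imwrite("pics/w2.png",b[...,::-1]); go(677.4,11.5,100,np.deg2rad(109.1))
E
```

```text
time: 22.35
tool_pos: [475.8, -163.9, 15.1]
tcp_rot: [3.141, 0.0, 1.964]
contact_force: [-0.7, 0.9, 4.3]
grip_width: 49.4
finger_force: 30.0
time: 23.45
tool_pos: [476.1, -164.0, 100.7]
tcp_rot: [3.14, 0.002, 1.964]
contact_force: [-0.4, 0.4, -0.8]
grip_width: 91.7
finger_force: 0.0
0.85 [299.4, 167.7] [ 480.9 -169.9   82.5   53.3  -67.8]
0.59 [144.1, 201.2] [808.5 -29.8  98.3  53.1 -42.2]
from [ 475.3 -163.6   99.2] yaw 1.964 tool shift [ 84.4 253.8  -0.9] rz 0.06
```

View pics/w2.png

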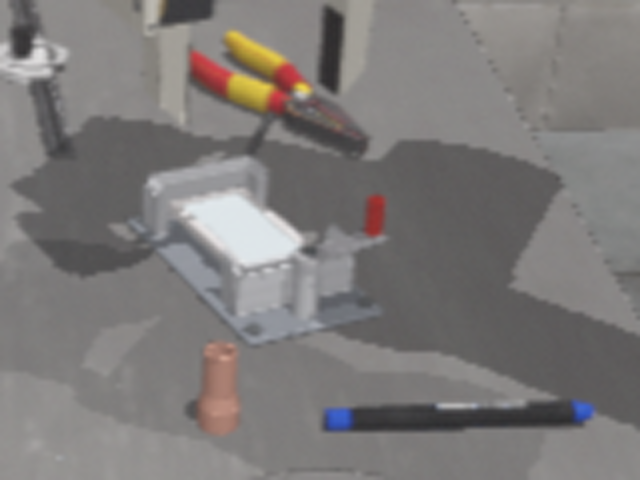

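The white lens lies flat in the pocket, crop (240,225). Next is the green lens.

```bash
python3 -m jog '[[5,15,0,0,0,0],[10,30,0,0,0,0],[12,36,0,0,0,0],[12,36,0,0,0,0],[12,36,0,0,0,0],[12,36,0,0,0,0],[10,30,0,0,0,0],[7,21,0,0,0,0],[4.4,13.8,0,0,0,0.06],[0,0,0,0,0,0],[0,0,0,0,0,0]]'
python3 - <<'E'
from h import *
bot.capture("side")
for d in bot.outline_of("shade_lens","side")[:2]: print(d['p'],d['pixel'],rect("side",d['mask'],7))
go(677.4,11.5,4,np.deg2rad(109.1))
E
```

```text
time: 24.65
tool_pos: [677.4, 11.9, 98.4]
tcp_rot: [-3.14, -0.001, 1.906]
contact_force: [0.1, 0.2, 0.8]
grip_width: 91.9
finger_force: 0.0
0.69 [207.3, 217.5] [676.7  14.8 100.6  50.9 -70.4]
from [677.2  10.9  99.2] yaw 1.904 tool shift [ 0.4  0.5 95.2] rz 0.0
```

```bash
python3 -m jog '[[0.8,0.3,15,0,0,0],[0,0,25,0,0,0],[0,0,23,0,0,0],[0,0,16,0,0,0],[0,0,10,0,0,0],[0,0,5,0,0,0],[0,0,2.5,0,0,0],[0,0,0,0,0,0],[0,0,0,0,0,0]]'; python3 -m jog '[[0,0,0,0,0,0],[0,0,0,0,0,0],[0,0,0,0,0,0],[0,0,0,0,0,0],[0,0,0,0,0,0],[0,0,0,0,0,0],[0,0,0,0,0,0]]' 0
```

```text
time: 25.65
tool_pos: [678.6, 12.1, 4.1]
tcp_rot: [3.14, 0.001, 1.904]
contact_force: [0.3, 0.1, 0.4]
grip_width: 91.7
finger_force: 0.0
time: 26.35
tool_pos: [678.0, 12.1, 3.2]
tcp_rot: [3.142, -0.0, 1.904]
contact_force: [0.1, 0.1, -0.2]
grip_width: 49.4
finger_force: 30.0
```

```bash
python3 -m jog '[[0,0,-5,0,0,0],[0,0,-10,0,0,0],[0,0,-15,0,0,0],[0,0,-20,0,0,0],[0,0,-25,0,0,0],[0,0,-20,0,0,0],[0,0,-5,0,0,0.03],[0,0,0,0,0,-0.09],[0,0,0,0,0,0]]'
python3 - <<'E'
from h import *
go(*h2w(0,0,102),TH)
E
```

```text
time: 27.25
tool_pos: [678.4, 12.1, 105.1]
tcp_rot: [3.14, 0.001, 1.965]
contact_force: [0.1, -0.7, -0.6]
grip_width: 49.3
finger_force: 30.0
from [678.4  12.1 105.1] yaw 1.965 tool shift [ -84.9 -254.1    2.7] rz 0.001
```

```bash
python3 -m jog '[[-5,-15,0,0,0,0],[-10,-30,0,0,0,0],[-12,-36,0,0,0,0],[-12,-36,0,0,0,0],[-12,-36,0,0,0,0],[-12,-36,0,0,0,0],[-10,-30,0,0,0,0],[-7,-21,0,0,0,0],[-4.9,-14.1,3,0,0,0],[0,0,0,0,0,0],[0,0,0,0,0,0]]'
python3 -m jog '[[0,0,10,0,0,0],[0,0,15,0,0,0],[0,0,10,0,0,0],[0,0,0,0,0,0],[0,0,0,0,0,0],[0,0,0,0,0,0]]'
python3 - <<'E'
from h import *
im=bot.capture("side"); p,_=tcp()
b=cv2.resize(im[110:230,240:400],(640,480),interpolation=cv2.INTER_CUBIC)
def dr(x0,x1,y0,y1,z,c):
    q=(w2pix("side",[h2w(x0,y0,z),h2w(x1,y0,z),h2w(x1,y1,z),h2w(x0,y1,z)])-[240,110]+.5)*4
    cv2.polylines(b,[q.astype(np.int32)],True,c,1)
dr(-48,48,-25,25,p[2]-3.2,(255,255,0));dr(-48,48,-25,25,p[2]+3.8,(255,0,255))
cv2.imwrite("pics/g1.png",b[...,::-1]); go(*h2w(0,0,26),TH)
E
```

```text
time: 28.35
tool_pos: [476.3, -163.6, 100.4]
tcp_rot: [3.141, 0.0, 1.963]
contact_force: [0.1, -0.1, -0.7]
grip_width: 49.2
finger_force: 30.0
time: 28.95
tool_pos: [476.2, -163.7, 65.6]
tcp_rot: [3.141, 0.001, 1.964]
contact_force: [1.0, -0.4, -0.6]
grip_width: 49.1
finger_force: 30.0
from [ 476.2 -163.7   65.7] yaw 1.964 tool shift [-0.2  0.1 39.7] rz 0.0
```

View pics/g1.png

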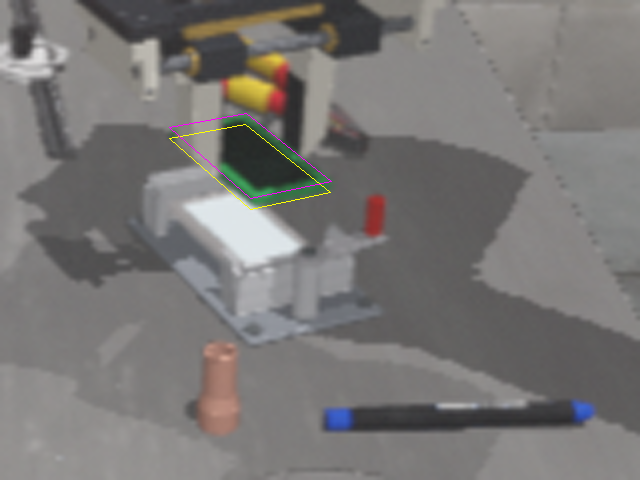

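The green lens matches its predicted outline, near corner at crop (253,205).

```bash
python3 -m jog '[[0,0,8,0,0,0],[0,0,9,0,0,0],[0,0,8,0,0,0],[0,0,6,0,0,0],[0,0,5,0,0,0],[0,0,3,0,0,0],[0,0,1,0,0,0],[0,0,0,0,0,0],[0,0,0,0,0,0]]'; python3 -m jog '[[0,0,0.7,0,0,0],[0,0,0.7,0,0,0],[0,0,0,0,0,0]]'
```

```text
time: 29.9
tool_pos: [475.9, -163.7, 25.4]
tcp_rot: [3.141, 0.0, 1.964]
contact_force: [-0.8, -0.3, -0.3]
grip_width: 48.9
finger_force: 30.0
time: 30.2
tool_pos: [475.9, -163.7, 24.1]
tcp_rot: [3.141, 0.0, 1.964]
contact_force: [-0.6, -0.0, 3.2]
grip_width: 49.3
finger_force: 30.0
```

Contact. I release and retreat.

```bash
python3 -m jog '[[0,0,0,0,0,0],[0,0,0,0,0,0],[0,0,0,0,0,0],[0,0,0,0,0,0],[0,0,0,0,0,0],[0,0,-10,0,0,0],[0,0,-20,0,0,0],[0,0,-25,0,0,0],[0,0,-20,0,0,0],[0,0,0,0,0,0],[0,0,0,0,0,0]]' 100
python3 - <<'E'
from h import *
im=bot.capture("side")
for d in bot.outline_of("shade_lens","side")[:1]: print(d['p'],d['pixel'],rect("side",d['mask'],28))
b=cv2.resize(im[110:230,240:400],(640,480),interpolation=cv2.INTER_CUBIC)
cv2.imwrite("pics/g2.png",b[...,::-1]); go(679.7,-192.6,100,np.deg2rad(117.1))
E
```

```text
time: 31.3
tool_pos: [475.9, -163.7, 99.3]
tcp_rot: [3.141, 0.001, 1.964]
contact_force: [0.3, 0.3, -0.1]
grip_width: 91.6
finger_force: 0.0
from [ 475.2 -163.4   98.2] yaw 1.964 tool shift [-105.3  177.7   -2.1] rz -0.08
```

View pics/g2.png

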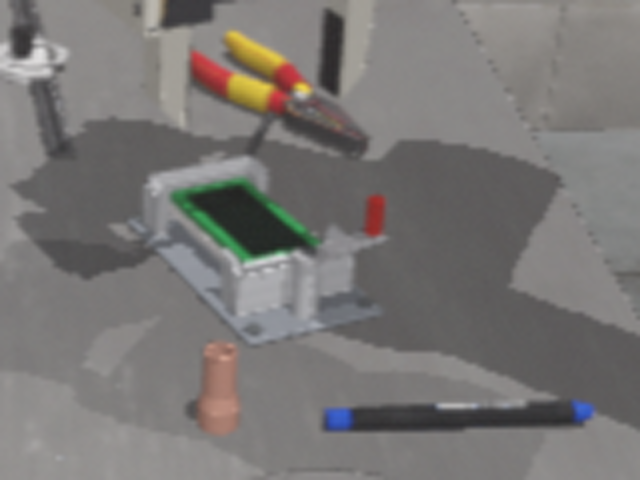

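The green lens is seated flat, crop (245,218). Next is the blue one at (679.7,-192.6).

```bash
python3 -m jog '[[-8,14,0,0,0,0],[-16,26,0,0,0,0],[-19,32,0,0,0,0],[-19,32,0,0,0,0],[-19,32,0,0,0,0],[-15,26,0,0,0,0],[-9.3,15.7,0,0,0,-0.08],[0,0,0,0,0,0],[0,0,0,0,0,0]]'
python3 - <<'E'
from h import *
bot.capture("side")
for d in bot.outline_of("inner_lens","side")[:2]: print(d['p'],d['pixel'],rect("side",d['mask'],7))
go(679.7,-192.4,2.5,np.deg2rad(117.1))
E
```

```text
time: 32.3
tool_pos: [679.1, -192.5, 97.1]
tcp_rot: [-3.139, -0.002, 2.042]
contact_force: [-0.3, -0.4, -0.2]
grip_width: 91.8
finger_force: 0.0
0.94 [215.6, 167.2] [ 677.  -189.3  100.4   50.5  -62.5]
from [ 679.  -192.6   98.1] yaw 2.042 tool shift [-0.3  0.9 95.6] rz -0.001
```

```bash
python3 -m jog '[[0.3,0,15,0,0,0],[0,0,25,0,0,0],[0,0,23,0,0,0],[0,0,16,0,0,0],[0,0,9,0,0,0],[0,0,5,0,0,0],[0,0,2,0,0,0],[0,0,0,0,0,0],[0,0,0,0,0,0]]'; python3 -m jog '[[0,0,0,0,0,0],[0,0,0,0,0,0],[0,0,0,0,0,0],[0,0,0,0,0,0],[0,0,0,0,0,0],[0,0,0,0,0,0],[0,0,0,0,0,0]]' 0
```

```text
time: 33.3
tool_pos: [680.7, -192.8, 4.8]
tcp_rot: [3.14, 0.001, 2.044]
contact_force: [-0.5, 0.4, -0.2]
grip_width: 91.8
finger_force: 0.0
time: 34.0
tool_pos: [680.1, -192.6, 3.8]
tcp_rot: [-3.142, -0.0, 2.044]
contact_force: [-1.0, 0.6, 0.0]
grip_width: 48.9
finger_force: 30.0
```

```bash
python3 -m jog '[[0,0,0,0,0,0],[0,0,0,0,0,0],[0,0,1,0,0,0],[0,0,1,0,0,0],[0,0,0,0,0,0]]' 75; python3 -m jog '[[0,0,0,0,0,0],[0,0,0,0,0,0],[0,0,0,0,0,0],[0,0,0,0,0,0],[0,0,0,0,0,0]]' 0;  python3 -m jog '[[0,0,-5,0,0,0],[0,0,-10,0,0,0],[0,0,-15,0,0,0],[0,0,-20,0,0,0],[0,0,-25,0,0,0],[0,0,-20,0,0,0],[0,0,-5,0,0,0.08],[0,0,0,0,0,0],[0,0,0,0,0,0]]'
python3 - <<'E'
from h import *
go(*h2w(0,0,102),TH)
E
```

```text
time: 34.5
tool_pos: [680.0, -192.5, 1.5]
tcp_rot: [-3.141, -0.0, 2.044]
contact_force: [0.2, -0.1, -0.8]
grip_width: 68.8
finger_force: 0.0
time: 35.0
tool_pos: [680.1, -192.6, 1.8]
tcp_rot: [3.142, -0.0, 2.044]
contact_force: [0.1, 0.1, -0.1]
grip_width: 49.5
finger_force: 30.0
time: 35.9
tool_pos: [680.1, -192.6, 102.5]
tcp_rot: [3.141, 0.0, 1.966]
contact_force: [-0.6, -0.4, -0.6]
grip_width: 49.5
finger_force: 30.0
from [ 680.1 -192.6  102.5] yaw 1.966 tool shift [ 104.8 -177.     0.4] rz 0.002
```

Bottom of the lens is at TCP − 1.8, so contact is expected at about TCP 29.8.

```bash
python3 -m jog '[[8,-14,0,0,0,0],[16,-26,0,0,0,0],[19,-32,0,0,0,0],[19,-32,0,0,0,0],[19,-32,0,0,0,0],[15,-26,0,0,0,0],[8.8,-15,0,0,0,0],[0,0,10,0,0,0],[0,0,15,0,0,0],[0,0,10,0,0,0],[0,0,0,0,0,0],[0,0,0,0,0,0]]'
python3 - <<'E'
from h import *
im=bot.capture("side"); p,_=tcp()
b=cv2.resize(im[110:230,240:400],(640,480),interpolation=cv2.INTER_CUBIC)
def dr(x0,x1,y0,y1,z,c):
    q=(w2pix("side",[h2w(x0,y0,z),h2w(x1,y0,z),h2w(x1,y1,z),h2w(x0,y1,z)])-[240,110]+.5)*4
    cv2.polylines(b,[q.astype(np.int32)],True,c,1)
dr(-48,48,-25,25,p[2]-1.8,(255,255,0));dr(-48,48,-25,25,p[2]+5.2,(255,0,255))
cv2.imwrite("pics/b1.png",b[...,::-1]); go(*h2w(0,0,31.5),TH)
E
```

```text
time: 37.1
tool_pos: [476.7, -163.6, 66.4]
tcp_rot: [-3.141, -0.001, 1.964]
contact_force: [1.3, -0.2, -0.9]
grip_width: 49.3
finger_force: 30.0
from [ 476.9 -163.7   66.8] yaw 1.964 tool shift [-0.  -0.6 35.3] rz 0.001
```

View pics/b1.png

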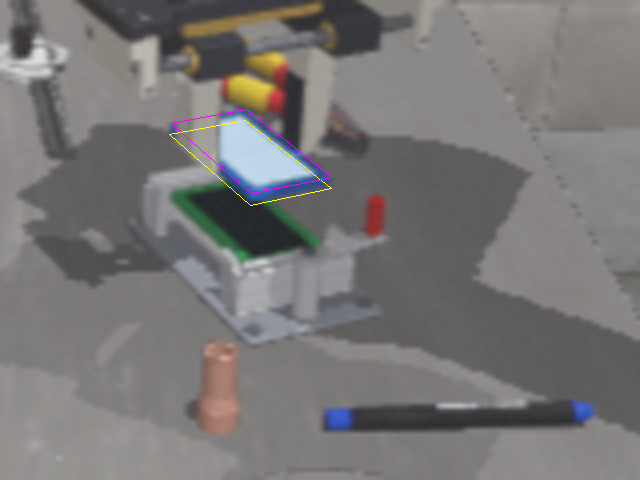

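The blue lens matches its prediction, near corner at crop (257,202). I'll lower it.

```bash
python3 -m jog '[[0,-0.3,8,0,0,0],[0,0,9,0,0,0],[0,0,7,0,0,0],[0,0,5,0,0,0],[0,0,3,0,0,0],[0,0,2,0,0,0],[0,0,1,0,0,0],[0,0,0,0,0,0],[0,0,0,0,0,0]]'; python3 -m jog '[[0,0,0.7,0,0,0],[0,0,0.5,0,0,0],[0,0,0,0,0,0]]'
```

```text
time: 38.05
tool_pos: [476.3, -163.8, 32.0]
tcp_rot: [3.141, 0.0, 1.964]
contact_force: [-1.0, -0.5, 0.2]
grip_width: 49.1
finger_force: 30.0
time: 38.35
tool_pos: [476.2, -163.7, 30.6]
tcp_rot: [3.142, -0.0, 1.964]
contact_force: [0.6, -0.3, -0.4]
grip_width: 49.5
finger_force: 30.0
```

```bash
python3 -m jog '[[0,0,0.7,0,0,0],[0,0,0,0,0,0]]'; python3 -m jog '[[0,0,0,0,0,0],[0,0,0,0,0,0],[0,0,0,0,0,0],[0,0,0,0,0,0],[0,0,0,0,0,0],[0,0,-10,0,0,0],[0,0,-20,0,0,0],[0,0,-30,0,0,0],[0,0,-30,0,0,0],[0,0,0,0,0,0],[0,0,0,0,0,0]]' 100
python3 - <<'E'
from h import *
im=bot.capture("side")
b=cv2.resize(im[110:230,240:400],(640,480),interpolation=cv2.INTER_CUBIC)
cv2.imwrite("pics/b2.png",b[...,::-1])
print(h2w(70,0))
go(411.9,-121.4,120,0.515)
E
```

```text
time: 38.55
tool_pos: [476.2, -163.7, 29.8]
tcp_rot: [3.142, -0.0, 1.964]
contact_force: [-0.3, 0.3, 0.2]
grip_width: 49.3
finger_force: 30.0
time: 39.65
tool_pos: [476.4, -163.8, 120.9]
tcp_rot: [3.14, 0.001, 1.964]
contact_force: [0.1, 0.7, -1.5]
grip_width: 91.8
finger_force: 0.0
[449.61215973 -99.22843272   0.        ]
from [ 475.9 -163.5  119.9] yaw 1.964 tool shift [ 63.4 -43.   -0.1] rz 1.449
```

View pics/b2.png

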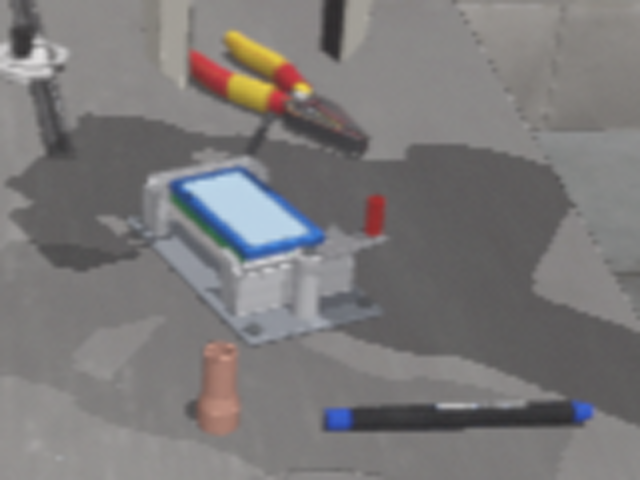

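The blue lens is flat on top, crop (245,212). Now back to the knob.

```bash
python3 -m jog '[[32,-21.5,0,0,0,0],[31.4,-21.5,0,0,0,0],[0,0,0,0,0,0.145],[0,0,0,0,0,0.145],[0,0,0,0,0,0.145],[0,0,0,0,0,0.145],[0,0,0,0,0,0.145],[0,0,0,0,0,0.145],[0,0,0,0,0,0.145],[0,0,0,0,0,0.145],[0,0,0,0,0,0.145],[0,0,0,0,0,0.144]]' 35
python3 -m jog '[[0,0,0,0,0,0],[0,0,0,0,0,0]]'
python3 - <<'E'
from h import *
go(411.9,-121.4,47,0.515)
E
```

```text
time: 40.9
tool_pos: [411.4, -121.2, 118.8]
tcp_rot: [-3.139, 0.001, 0.509]
contact_force: [-0.1, -0.3, 0.0]
grip_width: 32.4
finger_force: 0.0
time: 41.1
tool_pos: [411.7, -121.3, 119.2]
tcp_rot: [-3.14, 0.001, 0.519]
contact_force: [0.4, 0.5, -0.3]
grip_width: 32.3
finger_force: 0.0
from [ 411.7 -121.3  119.2] yaw 0.519 tool shift [ 0.2  0.3 72.2] rz 0.004
```

```bash
python3 -m jog '[[0,0,20,0,0,0],[0,0,20,0,0,0],[0,0,15,0,0,0],[0,0,10,0,0,0],[0,0,7,0,0,0],[0,0,0,0,0,0],[0,0,0,0,0,0]]'; python3 -m jog '[[0,0,0,0,0,0],[0,0,0,0,0,0],[0,0,0,0,0,0],[0,0,0,0,0,0],[0,0,0,0,0,0]]' 0
```

```text
time: 41.8
tool_pos: [412.4, -121.7, 48.2]
tcp_rot: [3.141, -0.0, 0.515]
contact_force: [0.3, 0.1, 0.2]
grip_width: 32.3
finger_force: 0.0
time: 42.3
tool_pos: [412.3, -121.7, 48.1]
tcp_rot: [3.141, -0.0, 0.515]
contact_force: [-0.5, -0.8, 2.1]
grip_width: 8.7
finger_force: 30.0
```

```bash
python3 -m jog '[[0.4,6.2,0,0,0,-0.142],[0.4,6.2,0,0,0,-0.142],[0.4,6.2,0,0,0,-0.142],[0.4,6.2,0,0,0,-0.142],[0.4,6.2,0,0,0,-0.142],[0.4,6.2,0,0,0,-0.142],[0.4,6.2,0,0,0,-0.142],[0.4,6.2,0,0,0,-0.142],[0.4,6.2,0,0,0,-0.142],[0.4,6.2,0,0,0,-0.142],[0,0,0,0,0,0],[0,0,0,0,0,0]]'
python3 -m jog '[[0,0,0,0,0,0],[0,0,0,0,0,0],[0,0,0,0,0,0],[0,0,-15,0,0,0],[0,0,-25,0,0,0],[0,0,-35,0,0,0],[0,0,-40,0,0,0],[0,0,0,0,0,0],[0,0,0,0,0,0],[0,0,0,0,0,0],[0,0,0,0,0,0],[0,0,0,0,0,0]]' 35
python3 - <<'E'
from h import *
im=bot.capture("side")
b=cv2.resize(im[110:310,200:400],(600,600),interpolation=cv2.INTER_CUBIC)
cv2.imwrite("pics/fin.png",b[...,::-1])
E
```

```text
time: 43.5
tool_pos: [465.9, -141.1, 48.1]
tcp_rot: [3.141, 0.0, 1.931]
contact_force: [0.9, 2.1, 2.3]
grip_width: 8.8
finger_force: 30.0
time: 44.7
tool_pos: [465.2, -141.1, 161.8]
tcp_rot: [-3.14, -0.002, 1.935]
contact_force: [0.2, -0.4, -1.3]
grip_width: 32.3
finger_force: 0.0
```

View pics/fin.png

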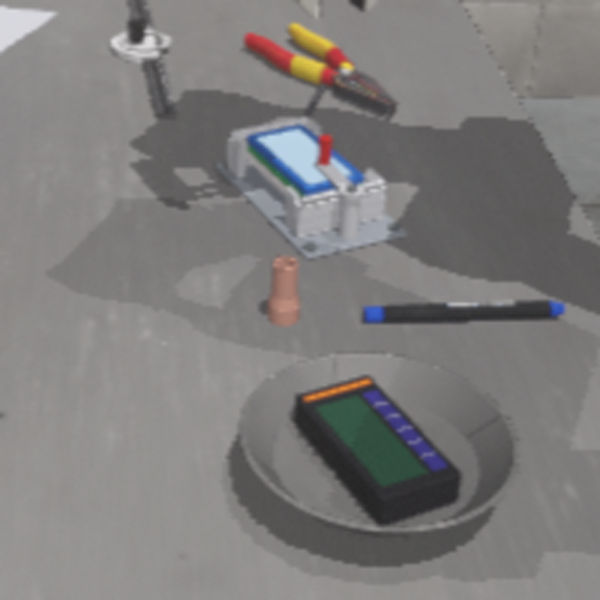

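The tab points over the stack, with the knob at crop (325,150). The lenses are seated, the cartridge is in the dish at crop (380,450), and the cup and pen have not moved.

```bash
python3 -c "
from plant import bot
print(bot.close_job())"
```

```text
the job is handed in; nothing more can be done
None
```

The job is handed in at about 45 s of the 128 s allowed: the cartridge is in the dish, the white, green and blue lenses are stacked flat in the holder in that order, the tab is back over them, and the cup and pen look untouched; no verdict was returned.

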